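# Nip up the bench vise and prove the roof hook with a 15 N tug

### The arm

A 6-joint arm with a two-finger parallel gripper is mounted at the origin on the work surface. World frame = base frame: x ahead of the robot, y to its left, z up, the work surface at z = 0. Lengths are in mm, angles in rad, forces in N, time in s.
With the tool pointing down it reaches from about 375 to 825 mm from the base axis. Payload 5.5 kg.
Tool frame: the origin (TCP) lies midway between the tips of the shut fingers; the grasp point (between the pads) lies manip.pinch_z behind it (manip.pinch_z is the distance from the TCP to the grasp point, in mm); z points along the fingers, y is the direction in which the jaws open and shut (so a half turn about z gives the same grasp; the last joint's range is limited). The gripper opens to 85 mm and grips with 20 to 120 N. Pads are 22 mm wide; open, the fingers measure 114 mm over their backs; the gripper's body (76 mm by 85 mm) begins 54 mm behind the grasp point. The pads swing forward as they close: fully open they stand 13 mm farther back than shut.
Start: joints at [-1.133, 0.314, -0.047, 1.21, 0, 1.571], TCP at [254.365, -543.409, 231.299] pointing down, gripper open.
Joint ranges: [-2.67, 2.67], [-0.69, 1.73], [-1.03, 1.25], [-2.08, 2.16], [-1.42, 1.45], [-3.14, 3.14]. Speed limits (rad/s): [2.39, 2.39, 3.01, 3.14, 3.14, 3.14].

### API

Orientations are given as a unit quaternion [w, x, y, z].
In Python, from workcell import manip, cams, finder gives the robot as it stands.
- The arm moves only by the tool jog_arm, never from a script. Its argument "targets" is a list of rows, each an object with "linear": the shift along the world's x, y, z in cm, a list of three; "turn": the turn, a rotation vector about the world's x, y, z in degrees, a list of three; "gripper": the opening, from -1 (shut) to 1 (fully open). A call has 1 to 20 rows; each row shifts and turns the commanded pose from where the row before left it; what a row does not reach is not made up. A row lasts 1/10 s, in which the tool goes at most 50 mm and 8.59 degrees, less where a joint would pass 70% of its speed; a pose out of reach is approached as far as the arm can. A call with a gripper value outside its range is refused whole. The fingers move at their own pace and stop on an object; "force" is the grip in N (left out, the last holds). Time passes only in rows, so rows that do not move let the fingers close. It gives the time, the measured TCP pose, the force and the opening at its end, in the units of the state.
- manip.observe(): the state, without advancing time (a new reading comes with each control period).
- cams.capture(name): name is "scene" or "side" or "wrist"; returns a dict with "pixels" (400x640x3 uint8, red, green, blue), "fx", "fy", "cx", "cy" (pixels), "k1" (the pictures are not rectified: a ray, as slopes to the right and down, at radius r is drawn at 1 + k1 r^2 times it, then the intrinsics apply), "R" (3x3) and "t" (3): a world point X has camera coordinates R X + t. Camera axes: x right, y down, z forward; pixel columns grow to the right and rows downward; lengths in mm; the calibration is good to about 2 mm. A picture is of the moment at which its call begins. There is no depth.
- manip.close_job(): hands the job in, once; it reports no verdict.
Trained networks look in the newest picture that a camera, given by its name, has taken for a name from the list of things; names that differ only in an ending like _2 or _b are one class to them, and where a whole thing is asked for, a point or a joint stands for the part that bears it (a point fixed in the world has none). Each returns a list of dicts, best first, with "conf" (0 to 1); they miss things now and then, are a little off and sometimes report something else, mostly with a low value. They report only what shows in the picture. A call takes as long as a camera call.
- finder.boxes_of(camera, thing): "xyz" ([x, y, z] in mm, in world coordinates, good to about 4 mm: the middle of the surface that is visible of it).
- finder.regions_of(camera, thing): "region" (400x640 bool, what is visible of it).
- finder.spot_point(camera, thing): "xyz" ([x, y, z] in mm, in world coordinates, good to about 4 mm: a listed point, or the origin of a listed thing).
The state is a dict: "clock": time; "joints": joint angles; "qvel": joint speeds; "effort": joint torques, N m; "ee_pos": TCP position; "eef_rot": TCP orientation; "wrist_force": force on the tool from outside, world axes, zero at the start; "moment": the same for the moment, N m; "gripper_width": finger opening in mm.
Only numpy, scipy, OpenCV 4.12 (cv2) and the standard library are available. Lean on these libraries where they do the work, as an engineer would, in place of code of your own. Each camera call takes 0.05 s, during which the arm holds its last target. There are 200 camera calls.

### The job

The stainless roof hook still stands loose between the jaws of the bench vise. Press the right-hand end of the vise's screw handle (right-hand as seen from the handle side) down until the vise comes up tight, without forcing it, then take the hook by its shank and tug it straight up with about 15 N, never more than 20 N, holding the pull for a second to prove that it is held. Ease off and let go, leaving the hook standing where it was and the slate, gauge block, nail bar and jar of hooks alone.

Things in the scene. Friction and masses are not known exactly. Their poses are not given: they have to be found in the camera images.
- vise: cast iron vise bolted to the bench. Origin: on the bench, below the middle of the jaw gap. +x runs from the handle along the screw to the fixed jaw, y along the jaws, z up. Foot 120 x 96 mm; jaw tops 95 mm high, 65 mm wide (y), from x = -41 to +47 mm; the throat floor under the hook is 62 mm high. Screw axis 50 mm above the bench.
- handle: steel screw and handle bar, 8 mm thick, 90 mm long, 14 mm ball ends. Origin: the bar's middle, on the screw axis. Its right-hand (vise -y) end starts 23 to 40 degrees above level; pressed down it turns about the vise's x axis at 5 to 9 N (38 mm out), bites about 17 degrees above level and comes up solid 34 degrees below: the press climbs steeply. Tight: 12 to 15 N; never over 30. It stays put.
- bar_end (a point): centre of the ball on the right-hand (-y) end of the handle bar, 45 mm from the screw axis.
- bar_pivot (a point): fixed point of the vise: the centre of the handle bar, on the screw axis, 50 mm above the bench.
- hook: cane-shaped roof hook of 30 x 6 mm flat bar, 0.24 kg, standing between the rubber jaw faces. Origin: middle of its foot, 62 mm above the bench. The shank rises 78 mm, 6 mm thick in x, 30 mm wide in y, the jaws cover its lowest 33 mm; it bends over towards +x, crown 101 mm above the foot, and comes down 40 mm from the shank. Grip across the 30 mm width from above.
- hook_grip (a point): the axis of the hook's shank, 74 mm above its foot (136 mm above the bench, 41 mm above the jaw tops): where to take it.
- pad_rear (a joint): the rear rubber face, which takes the pull (the front one floats): how far its rubber is strained upward, in m, 0 at rest. About half a millimetre at the proper pull. The face has up to 1.3 mm of free play on its jaw, different each time, so the hook may first ride up that far under a light pull (about 4 N) before the pull builds, about 10 N per mm.
- jaw: the moving jaw with its rubber face, on the handle side of the hook; origin and axes as the vise. It closes towards +x, 2 mm per radian of the handle; the hook starts with 0.2 to 0.8 mm of slack.
- slate: pewter-grey slate offcut, 150 x 95 x 7 mm, lying flat beside the vise; leave alone. Origin under its centre.
- gauge: brass gauge block, 50 x 25 x 20 mm; leave alone. Origin under its centre.
- nailbar: steel nail bar, 240 mm long, 26 mm wide, lying flat, up to 30 mm high at its heel; leave alone. Origin under its centre.
- jar: open green glass jar of wire hooks, 72 mm across, 95 mm high with the hooks; leave alone. Origin under its centre.

How it is judged:
By the outcome, as a careful person would: the job done as asked, in the order asked, and still so for the second after the job is handed in, with the robot touching nothing.
It also fails if it takes over 64 s, if anything falls off the work surface, if the arm or the gripper's body presses on something with over 40 N, if the wrist force passes 120 N, or if a joint passes its speed limit or range.

## Working session

There is one attempt and no reset: what is moved stays moved. The work goes in short steps, Python scripts to look and compute and a tool call to move; the robot and the scene stay as the last step left them, time stands still between calls to the robot, and variables do not carry over. Pictures are saved under pics/ and viewed, about 8 in all and at most 12, crops included, and the job is handed in when it is done.

Besides the shell and the picture viewer there is one more tool, called after "Call:" as name([rows], argument=value, ...), one row to a line, values as JSON. jog_arm: Moves the arm, as the interface text tells. Its arguments: {"type":"object","properties":{"targets":{"type":"array","items":{"type":"object","properties":{"linear":{"type":"array","items":{"type":"number"}},"turn":{"type":"array","items":{"type":"number"}},"gripper":{"type":"number"}}}},"force":{"type":"number"}},"required":["targets"]}

```bash
mkdir -p pics; cat > h.py <<'E'
from workcell import manip, cams, finder
import numpy as np, cv2
np.set_printoptions(precision=1,suppress=True)
def snap(n,f):
    c=cams.capture(n); cv2.imwrite('pics/'+f,c['pixels'][:,:,::-1]); return c
def proj(c,X):
    p=np.array(c['R'])@np.array(X,float)+np.array(c['t']); s=p[:2]/p[2]; s=s*(1+c['k1']*(s@s)); return np.array([s[0]*c['fx']+c['cx'],s[1]*c['fy']+c['cy']])
E
python3 - <<'E'
from h import *
print(manip.observe(), manip.pinch_z)
ims=[]
for n in ['scene','side']:
    c=cams.capture(n); ims.append(c['pixels'][:,:,::-1])
    print(n,'campos',-np.array(c['R']).T@np.array(c['t']))
    for th in ['vise','bar_end','bar_pivot','hook','hook_grip','handle','jar','slate','nailbar','gauge']:
        print(n,th,[(np.array(d['xyz']),round(d['conf'],2)) for d in finder.spot_point(n,th)[:2]])
    cv2.imwrite(f'pics/{n}0.png',ims[-1])
E
```

```text
{'clock': 0.0, 'joints': array([-1.1,  0.3, -0. ,  1.2,  0. ,  1.6]), 'qvel': array([ 0., -0., -0., -0.,  0., -0.]), 'effort': array([  0., -54.,  34.,   0.,  -0.,   0.]), 'ee_pos': array([ 254.1, -542.9,  230.4]), 'eef_rot': array([-0. ,  1. ,  0.2, -0. ]), 'wrist_force': array([-0.3, -0.1, -0.6]), 'moment': array([-0.,  0.,  0.]), 'gripper_width': 85.08334992676802} 18.700000000000003
scene campos [1122.5   59.3  802.5]
scene vise [(array([573.2, -23.5,  -0.8]), 0.79)]
scene bar_end [(array([488.1, -57.4,  82.8]), 0.54)]
scene bar_pivot [(array([488. , -21.8,  51. ]), 0.77), (array([581.6, -19.2, 134.2]), 0.35)]
scene hook [(array([572.2, -18.2,  68. ]), 0.72)]
scene hook_grip [(array([583.4, -17.1, 133.3]), 0.63)]
scene handle [(array([492.4, -18.6,  50.8]), 0.59)]
scene jar [(array([ 722.8, -107.3,   -1.3]), 0.81)]
scene slate [(array([558.6, 150.3,  -3.4]), 0.98), (array([489.3, -18.1,  50.8]), 0.37)]
scene nailbar [(array([ 521.5, -204.9,    0.8]), 0.66)]
scene gauge [(array([736.1,  32.2,  -3.3]), 0.71)]
side campos [390.8 663.5 683.4]
side vise [(array([579.8, -27.5,   1.9]), 0.72), (array([573.6, -19.6, 140. ]), 0.44)]
side bar_end [(array([482.6, -56.3,  76. ]), 0.71)]
side bar_pivot [(array([487.9, -20.6,  47.3]), 0.78)]
side hook [(array([581.2, -18.5,  60.9]), 0.67)]
side hook_grip [(array([576.5, -18.4, 138.1]), 0.77)]
side handle [(array([488.5, -23. ,  54. ]), 0.58)]
side jar [(array([ 724.7, -107.5,    0.2]), 0.95)]
side slate [(array([560.8, 153.8,   1.1]), 0.8)]
side nailbar [(array([ 520.3, -204.6,    4.2]), 0.72)]
side gauge [(array([735.5,  33.8,  -0.3]), 0.51)]
```

View pics/scene0.png

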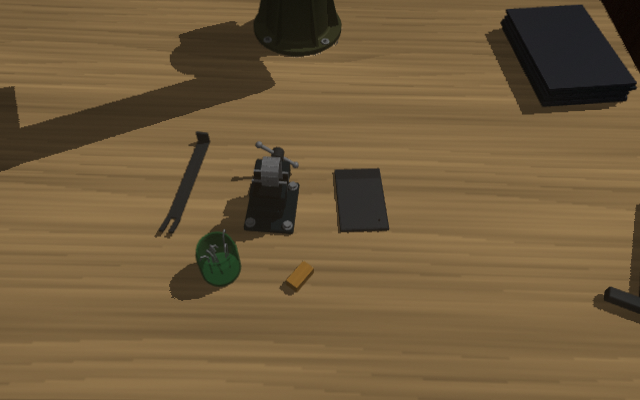

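View pics/side0.png

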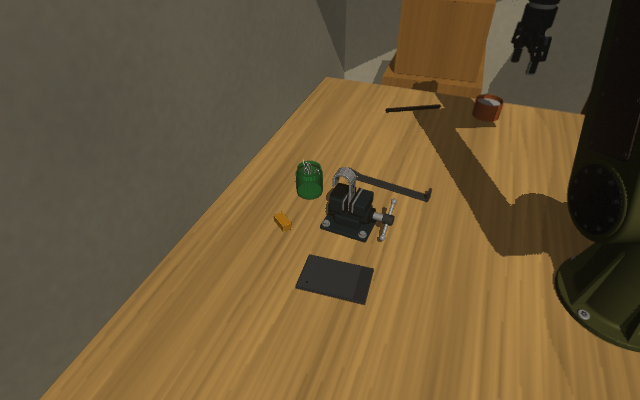

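The scene view shows the vise at about (270,190), with the handle bar running from (259,145) to (296,166). The right-hand ball is the raised one. The hook stands in the jaws, with the jar at (218,260) and the nail bar to the left. The side view agrees. I'll move near the handle next.

Call:
jog_arm([
  {"linear": [1.6,3.3,0],"turn": [0,0,-1.8],"gripper": -1},
  {"linear": [1.6,3.3,0],"turn": [0,0,-1.8],"gripper": -1},
  {"linear": [1.6,3.3,0],"turn": [0,0,-1.8],"gripper": -1},
  {"linear": [1.6,3.3,0],"turn": [0,0,-1.8],"gripper": -1},
  {"linear": [1.6,3.3,0],"turn": [0,0,-1.8],"gripper": -1},
  {"linear": [1.6,3.3,0],"turn": [0,0,-1.8],"gripper": -1},
  {"linear": [1.6,3.3,0],"turn": [0,0,-1.8],"gripper": -1},
  {"linear": [1.6,3.3,0],"turn": [0,0,-1.8],"gripper": -1},
  {"linear": [1.6,3.3,0],"turn": [0,0,-1.8],"gripper": -1},
  {"linear": [1.6,3.3,0],"turn": [0,0,-1.8],"gripper": -1},
  {"linear": [1.6,3.3,0],"turn": [0,0,-1.8],"gripper": -1},
  {"linear": [1.6,3.3,0],"turn": [0,0,-1.8],"gripper": -1},
  {"linear": [1.6,3.3,0],"turn": [0,0,-1.8],"gripper": -1},
  {"linear": [1.6,3.3,0],"turn": [0,0,-1.8],"gripper": -1},
  {"gripper": -1},
  {"gripper": -1},
], force=40)

```text
validation failed for argument at $.ta...
```

```bash
cat > look.py <<'E'
from h import *
import sys
from scipy.spatial.transform import Rotation as Ro
def st():
    o=manip.observe(); q=o['eef_rot']; R=Ro.from_quat([q[1],q[2],q[3],q[0]]).as_matrix()
    print('t',round(o['clock'],2),'tcp',np.array(o['ee_pos']),'F',np.array(o['wrist_force']),'M',np.array(o['moment']).round(2),'w',round(o['gripper_width'],1)); print(R.round(3).tolist())
if __name__=='__main__':
    st(); c=snap('wrist',sys.argv[1])
    print('campos',-np.array(c['R']).T@np.array(c['t']))
    for th in ['vise','bar_end','bar_pivot','hook','hook_grip']:
        print(th,[(np.array(d['xyz']),round(d['conf'],2),proj(c,d['xyz'])) for d in finder.spot_point('wrist',th)[:1]])
E
python3 look.py w1.png
```

```text
t 1.1 tcp [ 254.4 -543.4  231.3] F [ 0.5 -0.5  0.6] M [-0. -0. -0.] w 85.3
[[0.906, 0.424, -0.0], [0.424, -0.906, -0.0], [-0.0, 0.0, -1.0]]
campos [ 319.3 -512.9  375. ]
vise []
bar_end []
bar_pivot []
hook []
hook_grip []
```

View pics/w1.png

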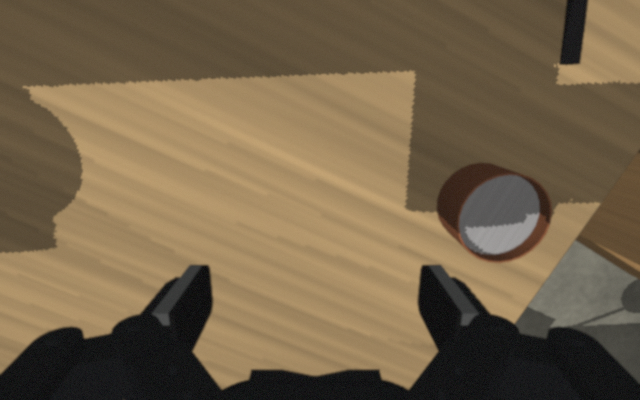

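The move was refused, probably because of the rows that gave only a gripper value. The wrist view shows just the bench and a cup at (497,212). I'll resend with full rows.

Call:
jog_arm([
  {"linear": [1.6,3.3,0],"turn": [0,0,-1.8],"gripper": -1},
  {"linear": [1.6,3.3,0],"turn": [0,0,-1.8],"gripper": -1},
  {"linear": [1.6,3.3,0],"turn": [0,0,-1.8],"gripper": -1},
  {"linear": [1.6,3.3,0],"turn": [0,0,-1.8],"gripper": -1},
  {"linear": [1.6,3.3,0],"turn": [0,0,-1.8],"gripper": -1},
  {"linear": [1.6,3.3,0],"turn": [0,0,-1.8],"gripper": -1},
  {"linear": [1.6,3.3,0],"turn": [0,0,-1.8],"gripper": -1},
  {"linear": [1.6,3.3,0],"turn": [0,0,-1.8],"gripper": -1},
  {"linear": [1.6,3.3,0],"turn": [0,0,-1.8],"gripper": -1},
  {"linear": [1.6,3.3,0],"turn": [0,0,-1.8],"gripper": -1},
  {"linear": [1.6,3.3,0],"turn": [0,0,-1.8],"gripper": -1},
  {"linear": [1.6,3.3,0],"turn": [0,0,-1.8],"gripper": -1},
  {"linear": [1.6,3.3,0],"turn": [0,0,-1.8],"gripper": -1},
  {"linear": [0,0,0],"turn": [0,0,0],"gripper": -1},
  {"linear": [0,0,0],"turn": [0,0,0],"gripper": -1},
], force=40)

```text
clock: 2.9
ee_pos: [462.5, -113.9, 231.3]
eef_rot: [0.0, 1.0, 0.016, -0.0]
wrist_force: [0.3, -0.6, 0.3]
gripper_width: 0.2
```

```bash
python3 look.py w2.png
```

```text
t 2.9 tcp [ 462.5 -113.9  231.3] F [ 0.3 -0.6  0.3] M [ 0.1 -0.  -0. ] w 0.2
[[0.999, 0.032, -0.0], [0.032, -0.999, -0.0], [-0.0, 0.0, -1.0]]
campos [ 534.1 -111.4  375. ]
vise [(array([578.2, -22.5,  -2. ]), 0.75, array([227.1,  54. ]))]
bar_end [(array([489.1, -55.6,  75.9]), 0.78, array([247.7, 155.6]))]
bar_pivot [(array([488.2, -23.9,  45.5]), 0.74, array([219.9, 150.8]))]
hook [(array([577.7, -16.7,  65.2]), 0.84, array([200.2,  43.4]))]
hook_grip [(array([571.8, -16.9, 133.4]), 0.73, array([167.2,  36.1]))]
```

View pics/w2.png

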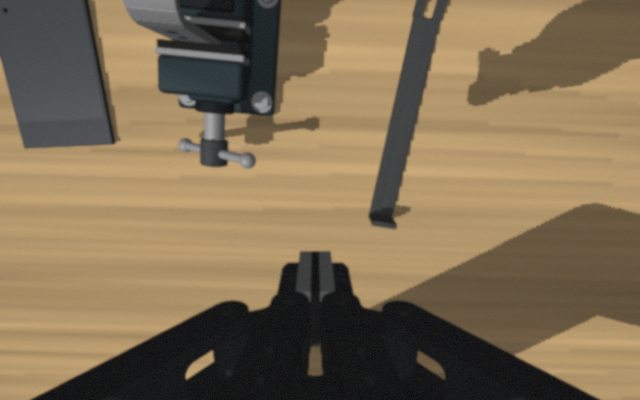

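The wrist view shows the right ball at about (248,159), the pivot at about (213,152) and the jaws above them. The networks agree with it to within 4 mm. I'll check the vise yaw on an enlarged crop.

```bash
python3 - <<'E'
import cv2
a=cv2.imread('pics/w2.png')[0:180,120:320]; cv2.imwrite('pics/w2c.png',cv2.resize(a,None,fx=3.3,fy=3.3,interpolation=cv2.INTER_CUBIC))
E
```

```text
(no output)
```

View pics/w2c.png

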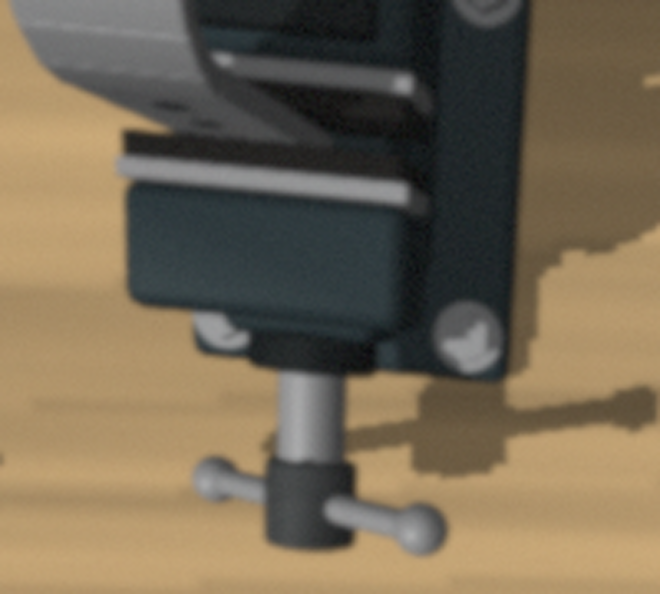

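```bash
python3 - <<'E'
from h import *
c=cams.capture('wrist')
from scipy.optimize import least_squares as L
def bp(u,z=None,x=None):
    f=(lambda p: proj(c,[p[0],p[1],z])-u) if z is not None else (lambda p: proj(c,[x,p[0],p[1]])-u)
    return L(f,[540,-20] if z is not None else [-40,60]).x
a=bp((156.4,50),z=95);b=bp((243.6,58.2),z=95);d=a-b
print('jaw',a,b,np.hypot(*d),'yaw',np.degrees(np.arctan2(-d[0],d[1])))
for n,u in [('R',(247.9,160.6)),('L',(184.8,144.8))]:
  print(n,[bp(u,x=x) for x in (482,486,488)],bp(u,z=78),bp(u,z=23))
print(c['fx'],c['k1'])
E
```

```text
jaw [568.2   5.1] [564.1 -59.3] 64.54071064619387 yaw -3.583787386755582
R [array([-54.1,  59.9]), array([-58.7,  84.3]), array([-60.9,  96.5])] [485.  -57.5] [476.  -47.2]
L [array([ 39.2, -42.1]), array([27.4, -9.7]), array([21.5,  6.4])] [496.9  -4.7] [490.1  15.4]
350.8817889615752 -0.014231641983340015
```

Both balls back-project to a consistent bar: 91.5 mm long, centre (487.5,-21,50.5), about 37° up. The jaw edge gives a length of 64.5 mm and a vise yaw of about -3.7°. Next I'll move over the right-hand ball.

Call:
jog_arm([
  {"linear": [0.4,0.8,-2.2],"turn": [0,0,-0.9],"gripper": -1},
  {"linear": [0.4,0.8,-2.2],"turn": [0,0,-0.9],"gripper": -1},
  {"linear": [0.4,0.8,-2.2],"turn": [0,0,-0.9],"gripper": -1},
  {"linear": [0.4,0.8,-2.2],"turn": [0,0,-0.9],"gripper": -1},
  {"linear": [0.4,0.8,-2.2],"turn": [0,0,-0.9],"gripper": -1},
  {"linear": [0.3,0.8,-2.2],"turn": [0,0,-1.0],"gripper": -1},
  {"linear": [0,0,0],"turn": [0,0,0],"gripper": -1},
])

```text
clock: 3.95
ee_pos: [483.2, -65.9, 96.8]
eef_rot: [-0.0, 0.999, -0.033, -0.002]
wrist_force: [-0.9, 0.9, -0.7]
gripper_width: 0.0
```

```bash
python3 look.py w3.png; python3 -c "
import cv2
a=cv2.imread('pics/w3.png');cv2.imwrite('pics/w3c.png',a)"
```

```text
t 3.95 tcp [483.2 -65.9  96.8] F [-0.9  0.9 -0.7] M [ 0. -0.  0.] w 0.0
[[0.998, -0.066, -0.005], [-0.066, -0.998, 0.001], [-0.005, -0.001, -1.0]]
campos [555.3 -70.6 240.1]
vise [(array([583.4, -26.5,   1.3]), 0.66, array([242.8,  59.9]))]
bar_end [(array([487.3, -53.7,  76.2]), 0.93, array([290.5, 243.9]))]
bar_pivot [(array([488.4, -21.6,  47.3]), 0.79, array([238.9, 226.2]))]
hook [(array([578.5, -17.8,  68.5]), 0.72, array([195.9,  56.3]))]
hook_grip [(array([571.7, -17.9, 133.1]), 0.87, array([126. ,  54.3]))]
```

View pics/w3.png

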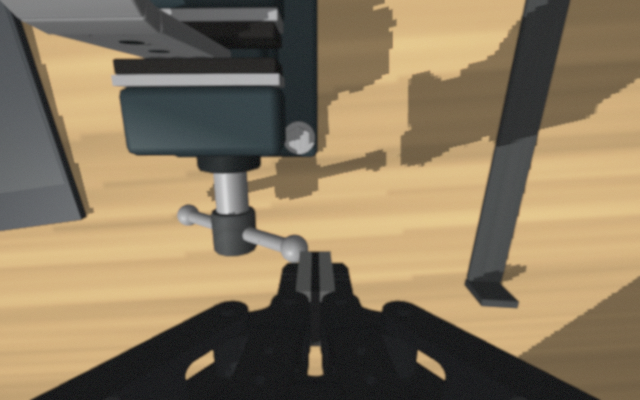

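The tool is aligned with the vise. The ball at (293,248) lies just inboard of the pad tips at (298–332,252). I'll shift 4 mm inward and start pressing.

Call:
jog_arm([
  {"linear": [0.2,0.4,-0.3],"turn": [0,0,0],"gripper": -1},
  {"linear": [0,0,-0.4],"turn": [0,0,0],"gripper": -1},
  {"linear": [0,0,-0.4],"turn": [0,0,0],"gripper": -1},
  {"linear": [0,0,-0.3],"turn": [0,0,0],"gripper": -1},
  {"linear": [0,0,-0.3],"turn": [0,0,0],"gripper": -1},
  {"linear": [0,0,0],"turn": [0,0,0],"gripper": -1},
])

```text
clock: 4.85
ee_pos: [487.2, -63.3, 82.3]
eef_rot: [0.001, 0.999, -0.033, -0.0]
wrist_force: [-1.9, -3.0, 3.5]
gripper_width: -0.4
```

Call:
jog_arm([
  {"linear": [0,-0.1,-0.3],"turn": [0,0,0],"gripper": -1},
  {"linear": [0,-0.15,-0.3],"turn": [0,0,0],"gripper": -1},
  {"linear": [0,-0.1,-0.3],"turn": [0,0,0],"gripper": -1},
  {"linear": [0,0,0],"turn": [0,0,0],"gripper": -1},
])

```text
clock: 5.25
ee_pos: [487.0, -68.6, 73.6]
eef_rot: [0.003, 0.999, -0.034, -0.0]
wrist_force: [-2.0, -6.0, 8.0]
gripper_width: -0.4
```

Call:
jog_arm([
  {"linear": [0,-0.15,-0.3],"turn": [0,0,0],"gripper": -1},
  {"linear": [0,-0.15,-0.3],"turn": [0,0,0],"gripper": -1},
  {"linear": [0,0,0],"turn": [0,0,0],"gripper": -1},
])

```text
clock: 5.55
ee_pos: [487.0, -71.3, 67.4]
eef_rot: [0.003, 0.999, -0.034, -0.0]
wrist_force: [-2.4, -7.8, 4.3]
gripper_width: 0.0
```

```bash
python3 look.py w4.png; python3 -c "
import cv2
a=cv2.imread('pics/w4.png')[150:300,170:400];cv2.imwrite('pics/w4c.png',cv2.resize(a,None,fx=3,fy=3,interpolation=2))"
```

```text
t 5.55 tcp [487.  -71.3  67.4] F [-2.4 -7.8  4.3] M [-1.6  0.6  0. ] w 0.0
[[0.998, -0.068, -0.001], [-0.068, -0.998, -0.005], [-0.0, 0.005, -1.0]]
campos [558.6 -75.2 211.1]
vise [(array([580.3, -24.8,  -0. ]), 0.64, array([221.2,  69.2]))]
bar_end [(array([487.3, -61.3,  61.3]), 0.73, array([293.8, 263.4]))]
bar_pivot [(array([487.3, -22.4,  48.1]), 0.6, array([218.5, 256.7]))]
hook [(array([576.5, -21.2,  66.8]), 0.7, array([169.6,  64.4]))]
hook_grip [(array([570.1, -16.9, 135. ]), 0.7, array([23.5, 65. ]))]
```

View pics/w4c.png

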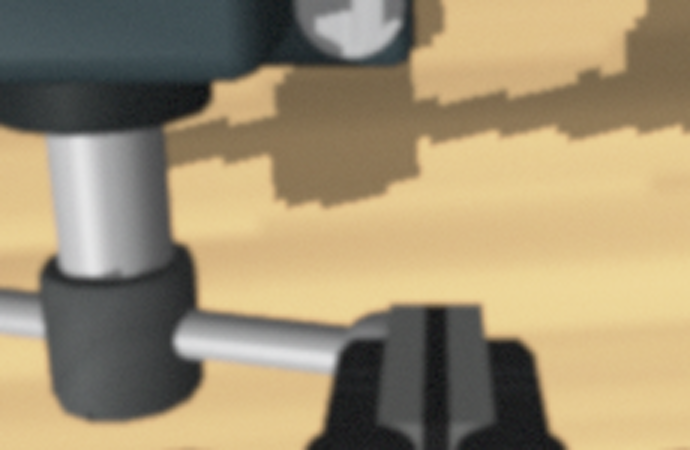

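The crop shows the finger tips hanging on the outer side of the ball, with the ball visible just left of the pads. They are about to slip off, so I'll lift and come down again further inboard.

Call:
jog_arm([
  {"linear": [0,-0.2,0.8],"turn": [0,0,0],"gripper": -1},
  {"linear": [0,0,0.8],"turn": [0,0,0],"gripper": -1},
  {"linear": [-0.2,0.5,0],"turn": [0,0,0],"gripper": -1},
  {"linear": [0,0.5,0],"turn": [0,0,0],"gripper": -1},
  {"linear": [0,0,-0.4],"turn": [0,0,0],"gripper": -1},
  {"linear": [0,0,-0.4],"turn": [0,0,0],"gripper": -1},
  {"linear": [0,0,-0.4],"turn": [0,0,0],"gripper": -1},
  {"linear": [0,0,0],"turn": [0,0,0],"gripper": -1},
])

```text
clock: 6.65
ee_pos: [484.6, -60.8, 70.3]
eef_rot: [-0.0, 0.999, -0.033, -0.001]
wrist_force: [-0.7, 0.7, -1.4]
gripper_width: -0.1
```

Call:
jog_arm([
  {"linear": [0,0,-0.3],"turn": [0,0,0],"gripper": -1},
  {"linear": [0,0,-0.3],"turn": [0,0,0],"gripper": -1},
  {"linear": [0,0,-0.3],"turn": [0,0,0],"gripper": -1},
  {"linear": [0,0,0],"turn": [0,0,0],"gripper": -1},
])

```text
clock: 7.05
ee_pos: [485.7, -61.6, 62.4]
eef_rot: [0.001, 0.999, -0.034, 0.0]
wrist_force: [-0.1, -0.6, 1.8]
gripper_width: -0.1
```

Call:
jog_arm([
  {"linear": [0,0,-0.3],"turn": [0,0,0],"gripper": -1},
  {"linear": [0,0,-0.3],"turn": [0,0,0],"gripper": -1},
  {"linear": [0,0,0],"turn": [0,0,0],"gripper": -1},
])

```text
clock: 7.35
ee_pos: [485.8, -61.3, 56.4]
eef_rot: [0.0, 0.999, -0.033, 0.0]
wrist_force: [0.1, -1.5, 1.9]
gripper_width: 0.3
```

```bash
python3 look.py w5.png; python3 - <<'E'
from h import *
c=snap('side','s5.png');print([ (np.array(d['xyz']),d['conf']) for d in finder.spot_point('side','bar_end')])
u=proj(c,[486,-40,55]).astype(int);print(u)
S=cv2.imread('pics/s5.png');S=S[max(0,u[1]-35):u[1]+35,u[0]-50:u[0]+50]
S=cv2.resize(S,(690,480),interpolation=2)
a=cv2.imread('pics/w5.png')[180:300,170:400];a=cv2.resize(a,(690,360),interpolation=2)
cv2.imwrite('pics/c5.png',cv2.resize(np.vstack([a,S]),(480,590)))
E
```

```text
t 7.35 tcp [485.8 -61.3  56.4] F [ 0.1 -1.5  1.9] M [-0.4 -0.1  0. ] w 0.3
[[0.998, -0.067, 0.001], [-0.067, -0.998, -0.001], [0.001, 0.001, -1.0]]
campos [557.2 -65.8 200.2]
vise [(array([581.8, -24.4,  -1.5]), 0.8, array([234.6,  61. ]))]
bar_end [(array([486.2, -62.1,  49.4]), 0.94, array([316.9, 261. ]))]
bar_pivot [(array([487.9, -20.6,  46.3]), 0.93, array([230.2, 260.1]))]
hook [(array([577.5, -18.9,  65.6]), 0.64, array([179.6,  53.3]))]
hook_grip []
[(array([483.9, -63.1,  52.2]), 0.76), (array([577.8, -19.7, 136.5]), 0.21)]
[390 212]
```

View pics/c5.png

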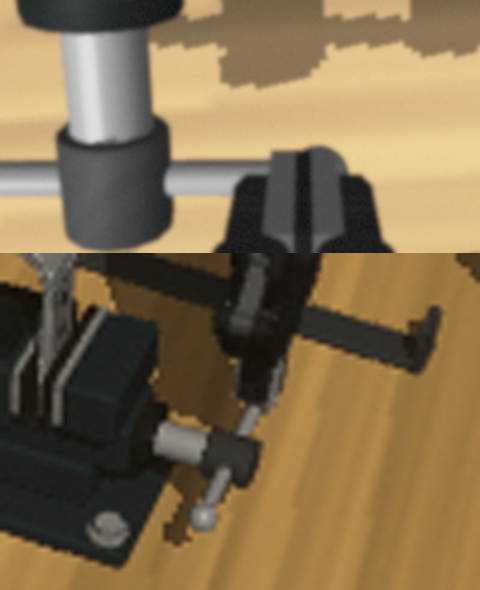

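The bar is now level, with the ball directly under the tips. I'll keep pressing.

Call:
jog_arm([
  {"linear": [0,0,-0.3],"turn": [0,0,0],"gripper": -1},
  {"linear": [0,0,-0.3],"turn": [0,0,0],"gripper": -1},
  {"linear": [0,0,0],"turn": [0,0,0],"gripper": -1},
])

```text
clock: 8.05
ee_pos: [485.5, -61.0, 50.2]
eef_rot: [0.0, 0.999, -0.033, 0.0]
wrist_force: [0.5, -1.3, 3.2]
gripper_width: 0.2
```

Call:
jog_arm([
  {"linear": [0,0,-0.3],"turn": [0,0,0],"gripper": -1},
  {"linear": [0,0,-0.2],"turn": [0,0,0],"gripper": -1},
  {"linear": [0,0,0],"turn": [0,0,0],"gripper": -1},
])

```text
clock: 8.35
ee_pos: [485.5, -60.8, 45.3]
eef_rot: [-0.0, 0.999, -0.033, 0.0]
wrist_force: [1.6, -0.9, 3.2]
gripper_width: 0.1
```

Call:
jog_arm([
  {"linear": [0,0,-0.2],"turn": [0,0,0],"gripper": -1},
  {"linear": [0,0,-0.2],"turn": [0,0,0],"gripper": -1},
  {"linear": [0,0,0],"turn": [0,0,0],"gripper": -1},
])

```text
clock: 8.65
ee_pos: [485.5, -60.3, 41.4]
eef_rot: [-0.001, 0.999, -0.033, 0.0]
wrist_force: [0.8, 0.8, 2.2]
gripper_width: -0.4
```

Call:
jog_arm([
  {"linear": [0,0,-0.2],"turn": [0,0,0],"gripper": -1},
  {"linear": [0,0,-0.1],"turn": [0,0,0],"gripper": -1},
  {"linear": [0,0,0],"turn": [0,0,0],"gripper": -1},
])

```text
clock: 8.95
ee_pos: [485.6, -59.9, 38.5]
eef_rot: [-0.001, 0.999, -0.033, 0.0]
wrist_force: [1.0, 0.9, 5.9]
gripper_width: 0.0
```

Call:
jog_arm([
  {"linear": [0,0,-0.2],"turn": [0,0,0],"gripper": -1},
  {"linear": [0,0,0],"turn": [0,0,0],"gripper": -1},
])

```text
clock: 9.15
ee_pos: [485.7, -59.9, 36.5]
eef_rot: [-0.001, 0.999, -0.033, 0.0]
wrist_force: [0.1, 1.5, 5.2]
gripper_width: -0.1
```

Call:
jog_arm([
  {"linear": [0,0,-0.2],"turn": [0,0,0],"gripper": -1},
  {"linear": [0,0,0],"turn": [0,0,0],"gripper": -1},
])

```text
clock: 9.35
ee_pos: [485.8, -59.9, 34.6]
eef_rot: [-0.001, 0.999, -0.033, 0.0]
wrist_force: [0.8, 1.9, 6.4]
gripper_width: 0.3
```

Call:
jog_arm([
  {"linear": [0,0,-0.1],"turn": [0,0,0],"gripper": -1},
  {"linear": [0,0,0],"turn": [0,0,0],"gripper": -1},
])

```text
clock: 9.55
ee_pos: [485.8, -59.9, 33.7]
eef_rot: [-0.001, 0.999, -0.033, 0.0]
wrist_force: [1.1, 1.0, 7.0]
gripper_width: -0.2
```

Call:
jog_arm([
  {"linear": [0,0,-0.2],"turn": [0,0,0],"gripper": -1},
  {"linear": [0,0,0],"turn": [0,0,0],"gripper": -1},
])

```text
clock: 9.75
ee_pos: [485.9, -59.7, 31.7]
eef_rot: [-0.001, 0.999, -0.033, 0.0]
wrist_force: [0.6, 3.0, 5.8]
gripper_width: -0.0
```

Call:
jog_arm([
  {"linear": [0,0,-0.1],"turn": [0,0,0],"gripper": -1},
  {"linear": [0,0,0],"turn": [0,0,0],"gripper": -1},
])

```text
clock: 9.95
ee_pos: [486.0, -59.5, 31.1]
eef_rot: [-0.002, 0.999, -0.033, 0.001]
wrist_force: [-0.5, 2.9, 10.7]
gripper_width: -0.1
```

Call:
jog_arm([
  {"linear": [0,0,-0.1],"turn": [0,0,0],"gripper": -1},
  {"linear": [0,0,0],"turn": [0,0,0],"gripper": -1},
])

```text
clock: 10.15
ee_pos: [486.1, -59.4, 30.8]
eef_rot: [-0.002, 0.999, -0.033, 0.001]
wrist_force: [-3.3, 5.7, 19.2]
gripper_width: 0.3
```

The press rose from about 6 N to 19 N over the last millimetre, at roughly 34° below level. The vise is solid, so I'll back off and go over the hook.

Call:
jog_arm([
  {"linear": [0,0,0.4],"turn": [0,0,0],"gripper": -1},
  {"linear": [0,0,1.0],"turn": [0,0,0],"gripper": -1},
  {"linear": [0,0,4.0],"turn": [0,0,0],"gripper": -1},
  {"linear": [0,0,4.0],"turn": [0,0,0],"gripper": -1},
  {"linear": [0,0,4.0],"turn": [0,0,0],"gripper": -1},
  {"linear": [0,0,4.0],"turn": [0,0,0],"gripper": 1},
  {"linear": [1.0,1.0,3.0],"turn": [0,0,0],"gripper": 1},
  {"linear": [1.5,1.5,2.0],"turn": [0,0,0],"gripper": 1},
  {"linear": [1.5,1.5,0],"turn": [0,0,0],"gripper": 1},
  {"linear": [1.4,0.2,0],"turn": [0,0,0],"gripper": 1},
  {"linear": [0,0,0],"turn": [0,0,0],"gripper": 1},
  {"linear": [0,0,0],"turn": [0,0,0],"gripper": 1},
])

```text
clock: 11.35
ee_pos: [538.0, -27.2, 252.8]
eef_rot: [-0.004, 1.0, -0.027, -0.001]
wrist_force: [-0.3, 0.3, -0.3]
gripper_width: 85.0
```

```bash
python3 look.py w6.png; python3 - <<'E'
from h import *
for n in ['scene','side']:
  cams.capture(n);
  for t in ['bar_end','hook_grip','hook']: print(n,t,[(np.array(d['xyz']),round(d['conf'],2)) for d in finder.spot_point(n,t)[:1]])
E
```

```text
t 11.35 tcp [538.  -27.2 252.8] F [-0.3  0.3 -0.3] M [-0. -0.  0.] w 85.0
[[0.999, -0.054, -0.002], [-0.054, -0.999, 0.008], [-0.002, -0.007, -1.0]]
campos [609.8 -32.  396.4]
vise [(array([577.8, -23.2,   1.3]), 0.6, array([311.2, 132.8]))]
bar_end [(array([487.8, -57.3,  26.7]), 0.62, array([346.1, 215.7]))]
bar_pivot [(array([487.8, -21.5,  48.4]), 0.78, array([313.6, 223.7]))]
hook [(array([578.5, -19.5,  66.9]), 0.67, array([305.9, 138.2]))]
hook_grip [(array([575.4, -15.5, 132.9]), 0.74, array([298. , 151.3]))]
scene bar_end [(array([484.3, -58.5,  28.7]), 0.53)]
scene hook_grip [(array([580.6, -19.6, 132. ]), 0.89)]
scene hook [(array([575.9, -21.6,  67.5]), 0.65)]
side bar_end []
side hook_grip [(array([577.9, -19. , 137.9]), 0.93)]
side hook []
```

View pics/w6.png

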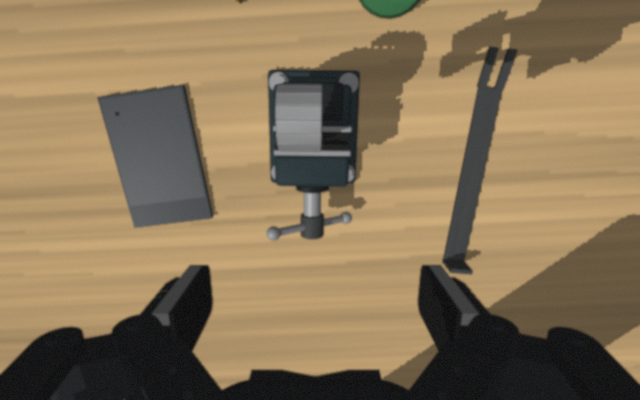

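The handle has stayed down, with its end at z≈27. The hook crown shows at cols 274–323, rows 85–150, so its shank is at about y -18. I'll back-project that as a quick check.

```bash
python3 - <<'E'
from h import *
from scipy.optimize import least_squares as L
c=cams.capture('wrist')
bp=lambda u,z: L(lambda p: proj(c,[p[0],p[1],z])-u,[540,-20]).x
print('fixed',bp((350,130),95),'mov',bp((350,153),95),'crown',bp((276,118),161),bp((323,118),161),'shank',bp((278,151),140),bp((322,151),140),'far',bp((300,85),150))
d=finder.regions_of('wrist','hook')[0]; m=d['region']; r,k=np.where(m); print(d['conf'],r.min(),r.max(),[ (y,k[r==y].min(),k[r==y].max()) for y in range(r.min(),r.max()+1,8)])
E
```

```text
fixed [587.1 -58.1] mov [567.7 -57.7] crown [602.4  -4.3] [600.8 -35. ] shank [578.2  -1.4] [576.6 -33.5] far [622.5 -20.8]
0.88 85 152 [(85, np.int64(279), np.int64(320)), (93, np.int64(276), np.int64(321)), (101, np.int64(276), np.int64(321)), (109, np.int64(275), np.int64(321)), (117, np.int64(275), np.int64(321)), (125, np.int64(275), np.int64(320)), (133, np.int64(276), np.int64(319)), (141, np.int64(277), np.int64(319)), (149, np.int64(278), np.int64(319))]
```

Call:
jog_arm([
  {"linear": [1.3,0.3,0],"turn": [0,0,-0.6],"gripper": 1},
  {"linear": [1.3,0.3,0],"turn": [0,0,0],"gripper": 1},
  {"linear": [1.3,0.3,0],"turn": [0,0,0],"gripper": 1},
  {"linear": [0,0,-2.5],"turn": [0,0,0],"gripper": 1},
  {"linear": [0,0,-3],"turn": [0,0,0],"gripper": 1},
  {"linear": [0,0,-3],"turn": [0,0,0],"gripper": 1},
  {"linear": [0,0,-3],"turn": [0,0,0],"gripper": 1},
  {"linear": [0,0,-2],"turn": [0,0,0],"gripper": 1},
  {"linear": [0,0,0],"turn": [0,0,0],"gripper": 1},
  {"linear": [0,0,0],"turn": [0,0,0],"gripper": 1},
])

```text
clock: 13.15
ee_pos: [578.0, -26.1, 118.5]
eef_rot: [-0.007, 1.0, -0.026, 0.0]
wrist_force: [0.9, -0.1, 1.3]
gripper_width: 85.4
```

```bash
python3 look.py w7.png; python3 - <<'E'
from h import *
c=snap('side','s7.png'); print([(np.array(d['xyz']),round(d['conf'],2)) for d in finder.spot_point('side','hook_grip')[:1]])
u=proj(c,[577,-18,130]).astype(int);S=cv2.imread('pics/s7.png')[u[1]-50:u[1]+60,u[0]-60:u[0]+60]
a=cv2.imread('pics/w7.png')
cv2.imwrite('pics/c7.png',np.hstack([cv2.resize(a,(480,300)),cv2.resize(S,(320,300),interpolation=2)]))
E
```

```text
t 13.15 tcp [578.  -26.1 118.5] F [ 0.9 -0.1  1.3] M [-0.1  0.   0. ] w 85.4
[[0.999, -0.052, 0.0], [-0.052, -0.999, 0.014], [-0.0, -0.014, -1.0]]
campos [649.5 -31.7 262.1]
vise []
bar_end [(array([486.6, -57.3,  22.7]), 0.84, array([362.5, 317.4]))]
bar_pivot [(array([486.7, -23.6,  49.3]), 0.6, array([319.5, 340.8]))]
hook [(array([580.6, -20.1,  67.7]), 0.89, array([305.9, 225.9]))]
hook_grip [(array([570.7, -18.2, 134.2]), 0.74, array([296.5, 302.5]))]
[(array([577.2, -24.7, 140. ]), 0.72)]
```

View pics/c7.png

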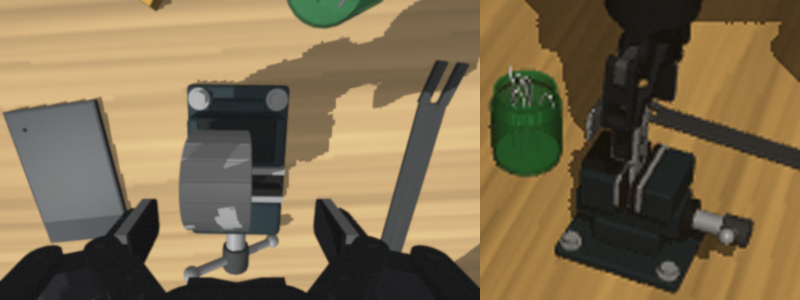

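The wrist crop shows the hook at cols 185–252, about 8 mm left of the finger midpoint at about 237. I'll correct y by +8 mm and take out the 0.8° tilt.

Call:
jog_arm([
  {"linear": [0,0.4,0],"turn": [-0.4,0,0],"gripper": 1},
  {"linear": [0,0.4,0],"turn": [-0.4,0,-0.5],"gripper": 1},
  {"linear": [0,0,0],"turn": [0,0,0],"gripper": 1},
])

```text
clock: 13.85
ee_pos: [577.0, -25.9, 118.3]
eef_rot: [-0.004, 1.0, -0.024, 0.0]
wrist_force: [-0.0, -0.3, 0.1]
gripper_width: 85.3
```

```bash
python3 look.py w8.png|head -2
```

```text
t 13.85 tcp [577.  -25.9 118.3] F [-0.  -0.3  0.1] M [-0.1  0.  -0. ] w 85.3
[[0.999, -0.048, 0.001], [-0.048, -0.999, 0.007], [0.001, -0.007, -1.0]]
```

```bash
python3 - <<'E'
from h import *
o=manip.observe()
for k in('joints','qvel','effort','wrist_force','moment'): print(k,np.array(o[k]).round(4).tolist())
E
```

```text
joints [-0.0491, 0.34, -0.277, 0.9532, 0.0073, 3.1406]
qvel [0.0016, 0.0002, 0.0002, -0.0005, 0.0004, -0.0001]
effort [0.0125, -52.8172, 31.2385, -0.0037, 0.0307, 0.0]
wrist_force [0.3683, -0.2642, -0.4214]
moment [0.0205, 0.0094, 0.0639]
```

Call:
jog_arm([
  {"linear": [0,0.3,0],"turn": [0,0,0],"gripper": 1},
  {"linear": [0,0,0],"turn": [0,0,0],"gripper": 1},
])

```text
clock: 14.35
ee_pos: [577.0, -24.1, 118.3]
eef_rot: [-0.004, 1.0, -0.023, 0.0]
wrist_force: [0.6, 0.1, -0.6]
gripper_width: 85.3
```

```bash
python3 - <<'E'
from h import *
o=manip.observe()
for k in('joints','qvel','effort','ee_pos'): print(k,np.array(o[k]).round(4).tolist())
E
```

```text
joints [-0.0468, 0.3397, -0.2773, 0.9531, 0.0086, 3.1406]
qvel [-0.0019, 0.0016, -0.0003, -0.0009, -0.0025, -0.0001]
effort [0.0096, -52.7916, 31.2425, -0.0065, 0.0512, 0.0]
ee_pos [576.9884, -24.1355, 118.2773]
```

Joint 6 is at its 3.14 limit, which explains the lost motion in y and yaw. I'll rise and turn the tool half a turn. The grasp is the same and joint 6 ends near 0.

Call:
jog_arm([
  {"linear": [0,0,2.8],"turn": [0,0,0],"gripper": 1},
  {"linear": [0,0,2.8],"turn": [0,0,0],"gripper": 1},
  {"linear": [0,0,2.8],"turn": [0,0,0],"gripper": 1},
  {"linear": [0,0,2.8],"turn": [0,0,0],"gripper": 1},
  {"linear": [0,0,0],"turn": [0,0,8],"gripper": 1},
  {"linear": [0,0,0],"turn": [0,0,8],"gripper": 1},
  {"linear": [0,0,0],"turn": [0,0,8],"gripper": 1},
  {"linear": [0,0,0],"turn": [0,0,8],"gripper": 1},
  {"linear": [0,0,0],"turn": [0,0,8],"gripper": 1},
  {"linear": [0,0,0],"turn": [0,0,8],"gripper": 1},
  {"linear": [0,0,0],"turn": [0,0,8],"gripper": 1},
  {"linear": [0,0,0],"turn": [0,0,8],"gripper": 1},
  {"linear": [0,0,0],"turn": [0,0,8],"gripper": 1},
  {"linear": [0,0,0],"turn": [0,0,8],"gripper": 1},
  {"linear": [0,0,0],"turn": [0,0,8],"gripper": 1},
  {"linear": [0,0,0],"turn": [0,0,8],"gripper": 1},
  {"linear": [0,0,0],"turn": [0,0,8],"gripper": 1},
  {"linear": [0,0,0],"turn": [0,0,8],"gripper": 1},
  {"linear": [0,0,0],"turn": [0,0,8],"gripper": 1},
  {"linear": [0,0,0],"turn": [0,0,8],"gripper": 1},
])

```text
clock: 16.35
ee_pos: [577.0, -24.2, 230.3]
eef_rot: [-0.002, 0.456, 0.89, -0.004]
wrist_force: [0.4, 0.3, -0.5]
gripper_width: 85.3
```

Call:
jog_arm([
  {"linear": [0,0,0],"turn": [0,0,8],"gripper": 1},
  {"linear": [0,0,0],"turn": [0,0,8],"gripper": 1},
  {"linear": [0,0,0],"turn": [0,0,8],"gripper": 1},
  {"linear": [0,0,0],"turn": [0,0,8],"gripper": 1},
  {"linear": [0,0,0],"turn": [0,0,8],"gripper": 1},
  {"linear": [0,0,0],"turn": [0,0,8],"gripper": 1},
  {"linear": [0,0.6,0],"turn": [0,0,3],"gripper": 1},
  {"linear": [0,0,0],"turn": [0,0,0],"gripper": 1},
  {"linear": [0,0,0],"turn": [0,0,0],"gripper": 1},
])

```text
clock: 17.25
ee_pos: [577.0, -18.3, 230.3]
eef_rot: [-0.0, 0.032, 0.999, -0.004]
wrist_force: [0.7, 0.7, 0.6]
gripper_width: 85.7
```

```bash
python3 look.py w9.png; python3 -c "
from h import *
print(manip.observe()['joints'])"
```

```text
t 17.25 tcp [577.  -18.3 230.3] F [0.7 0.7 0.6] M [ 0.1  0.  -0. ] w 85.7
[[-0.998, 0.064, -0.001], [0.064, 0.998, -0.009], [0.001, -0.009, -1.0]]
campos [505.9 -12.2 374. ]
vise [(array([576.5, -22.4,  -1.2]), 0.93, array([312.6, 172.4]))]
bar_end [(array([489. , -57. ,  24.3]), 0.85, array([269.8,  88.8]))]
bar_pivot [(array([ 723.2, -109.7,    5.1]), 0.68, array([247.4, 299.3]))]
hook [(array([581.7, -18.5,  69.4]), 0.76, array([316.1, 192.6]))]
hook_grip [(array([573.6, -15.7, 136.3]), 0.81, array([318.9, 204.3]))]
[-0.   0.3 -0.1  1.2 -0.   0. ]
```

Aligned: yaw is 176.3°, with joint 6 near 0. I'll remove the residual tilt, descend and look.

Call:
jog_arm([
  {"linear": [0,0,-2.5],"turn": [0.5,0,0],"gripper": 1},
  {"linear": [0,0,-3],"turn": [0,0,0],"gripper": 1},
  {"linear": [0,0,-3],"turn": [0,0,0],"gripper": 1},
  {"linear": [0,0,-2.8],"turn": [0,0,0],"gripper": 1},
  {"linear": [0,0,0],"turn": [0,0,0],"gripper": 1},
  {"linear": [0,0,0],"turn": [0,0,0],"gripper": 1},
])

```text
clock: 18.15
ee_pos: [576.8, -18.3, 117.6]
eef_rot: [-0.001, 0.032, 0.999, 0.0]
wrist_force: [0.1, -0.7, 1.1]
gripper_width: 85.1
```

```bash
python3 look.py w10.png
```

```text
t 18.15 tcp [576.8 -18.3 117.6] F [ 0.1 -0.7  1.1] M [ 0.  -0.1  0. ] w 85.1
[[-0.998, 0.063, -0.002], [0.063, 0.998, 0.0], [0.002, 0.0, -1.0]]
campos [505.8 -13.6 261.4]
vise [(array([580.4, -27. ,  -0.7]), 0.78, array([303.5, 205.4]))]
bar_end [(array([488.3, -56.7,  24.7]), 0.83, array([245.6,  80.7]))]
bar_pivot [(array([486.5, -19.4,  50.4]), 0.93, array([302.4,  69.9]))]
hook [(array([ 512.8, -200.1,   -0.8]), 0.38, array([ 63.2, 131.7]))]
hook_grip [(array([572.8, -16. , 135.7]), 0.75, array([319.3, 280.2]))]
```

View pics/w10.png

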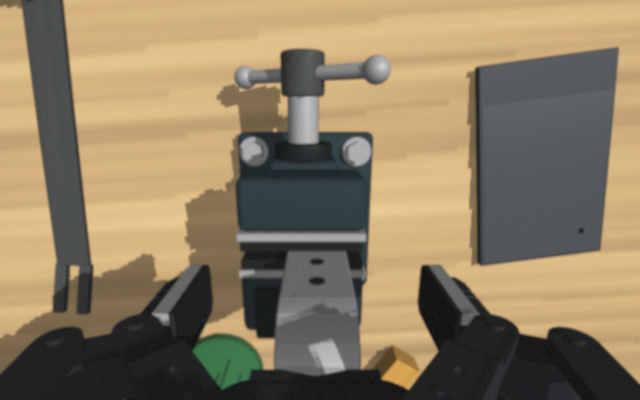

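The hook is centred between the pads: shank at col ~317, pad midpoint at col ~315. I'll close.

Call:
jog_arm([
  {"linear": [0,0,0],"turn": [0,0,0],"gripper": -0.1},
  {"linear": [0,0,0],"turn": [0,0,0],"gripper": -0.1},
  {"linear": [0,0,0],"turn": [0,0,0],"gripper": -0.2},
  {"linear": [0,0,0],"turn": [0,0,0],"gripper": -0.25},
  {"linear": [0,0,0],"turn": [0,0,0],"gripper": -0.3},
  {"linear": [0,0,0],"turn": [0,0,0],"gripper": -0.4},
  {"linear": [0,0,0],"turn": [0,0,0],"gripper": -1},
  {"linear": [0,0,0],"turn": [0,0,0],"gripper": -1},
  {"linear": [0,0,0],"turn": [0,0,0],"gripper": -1},
], force=50)

```text
clock: 19.35
ee_pos: [577.1, -17.8, 117.5]
eef_rot: [-0.001, 0.032, 1.0, 0.001]
wrist_force: [-1.0, 4.6, 4.0]
gripper_width: 29.6
```

```bash
python3 -c "
from look import *
st()"
```

```text
t 19.35 tcp [577.1 -17.8 117.5] F [-1.   4.6  4. ] M [0.9 0.2 0. ] w 29.6
[[-0.998, 0.063, -0.001], [0.063, 0.998, 0.001], [0.001, 0.001, -1.0]]
```

Gripped at 29.6 mm. I'll start the pull in small steps and watch the force.

Call:
jog_arm([
  {"linear": [0,0.05,0.04],"turn": [0,0,0],"gripper": -1},
  {"linear": [0,0,0],"turn": [0,0,0],"gripper": -1},
])

```text
clock: 19.55
ee_pos: [577.0, -17.8, 117.5]
eef_rot: [-0.001, 0.032, 0.999, 0.0]
wrist_force: [0.0, 2.9, 0.5]
gripper_width: 29.2
```

Call:
jog_arm([
  {"linear": [0,0,0.05],"turn": [0,0,0],"gripper": -1},
  {"linear": [0,0,0],"turn": [0,0,0],"gripper": -1},
])

```text
clock: 19.75
ee_pos: [576.9, -17.8, 117.7]
eef_rot: [-0.001, 0.032, 0.999, 0.0]
wrist_force: [1.5, 1.6, -4.4]
gripper_width: 29.2
```

Call:
jog_arm([
  {"linear": [0,0,0.05],"turn": [0,0,0],"gripper": -1},
  {"linear": [0,0,0],"turn": [0,0,0],"gripper": -1},
])

```text
clock: 19.95
ee_pos: [576.8, -17.8, 118.0]
eef_rot: [-0.001, 0.032, 0.999, 0.0]
wrist_force: [2.8, 2.6, -7.4]
gripper_width: 29.7
```

Call:
jog_arm([
  {"linear": [0,0,0.05],"turn": [0,0,0],"gripper": -1},
  {"linear": [0,0,0],"turn": [0,0,0],"gripper": -1},
])

```text
clock: 20.15
ee_pos: [576.7, -17.8, 118.5]
eef_rot: [-0.001, 0.032, 0.999, 0.0]
wrist_force: [3.4, 3.1, -12.8]
gripper_width: 29.3
```

Call:
jog_arm([
  {"linear": [0,0,0.03],"turn": [0,0,0],"gripper": -1},
  {"linear": [0,0,0],"turn": [0,0,0],"gripper": -1},
])

```text
clock: 20.35
ee_pos: [576.7, -17.8, 118.8]
eef_rot: [-0.001, 0.032, 0.999, 0.0]
wrist_force: [4.5, 2.6, -13.8]
gripper_width: 28.7
```

Call:
jog_arm([
  {"linear": [0.03,0,0.01],"turn": [0,0,0],"gripper": -1},
  {"linear": [0,0,0],"turn": [0,0,0],"gripper": -1},
])

```text
clock: 20.55
ee_pos: [576.7, -17.8, 118.9]
eef_rot: [-0.001, 0.032, 0.999, 0.0]
wrist_force: [3.4, 2.6, -15.4]
gripper_width: 29.2
```

Call:
jog_arm([
  {"linear": [0,0,0],"turn": [0,0,0],"gripper": -1},
  {"linear": [0,0,0],"turn": [0,0,0],"gripper": -1},
])

```text
clock: 20.75
ee_pos: [576.8, -17.8, 119.1]
eef_rot: [-0.001, 0.032, 0.999, 0.0]
wrist_force: [3.3, 3.3, -16.8]
gripper_width: 29.1
```

Call:
jog_arm([
  {"linear": [0,0,-0.01],"turn": [0,0,0],"gripper": -1},
  {"linear": [0,0,0],"turn": [0,0,0],"gripper": -1},
  {"linear": [0,0,0],"turn": [0,0,0],"gripper": -1},
])

```text
clock: 21.05
ee_pos: [576.8, -17.8, 119.1]
eef_rot: [-0.001, 0.032, 0.999, 0.0]
wrist_force: [2.0, 2.8, -18.8]
gripper_width: 28.9
```

Call:
jog_arm([
  {"linear": [0,0,0],"turn": [0,0,0],"gripper": -1},
  {"linear": [0,0,0],"turn": [0,0,0],"gripper": -1},
  {"linear": [0,0,0],"turn": [0,0,0],"gripper": -1},
  {"linear": [0,0,0],"turn": [0,0,0],"gripper": -1},
])

```text
clock: 21.45
ee_pos: [576.9, -17.8, 119.2]
eef_rot: [-0.001, 0.032, 0.999, 0.0]
wrist_force: [1.4, 3.1, -18.2]
gripper_width: 29.1
```

Call:
jog_arm([
  {"linear": [0,0,0],"turn": [0,0,0],"gripper": -1},
  {"linear": [0,0,0],"turn": [0,0,0],"gripper": -1},
  {"linear": [0,0,0],"turn": [0,0,0],"gripper": -1},
  {"linear": [0,0,0],"turn": [0,0,0],"gripper": -1},
])

```text
clock: 21.85
ee_pos: [577.0, -17.8, 119.3]
eef_rot: [-0.001, 0.032, 0.999, 0.0]
wrist_force: [1.0, 2.6, -19.5]
gripper_width: 29.2
```

The pull is creeping up (integral action), so I'll bring it down.

Call:
jog_arm([
  {"linear": [0,0,-0.05],"turn": [0,0,0],"gripper": -1},
  {"linear": [0,0,0],"turn": [0,0,0],"gripper": -1},
])

```text
clock: 22.05
ee_pos: [577.1, -17.8, 119.1]
eef_rot: [-0.001, 0.032, 0.999, 0.0]
wrist_force: [0.1, 2.6, -15.4]
gripper_width: 28.9
```

Call:
jog_arm([
  {"linear": [0,0,0],"turn": [0,0,0],"gripper": -1},
  {"linear": [0,0,0],"turn": [0,0,0],"gripper": -1},
])

```text
clock: 22.25
ee_pos: [577.1, -17.8, 119.1]
eef_rot: [-0.001, 0.032, 0.999, 0.0]
wrist_force: [-0.6, 1.8, -15.5]
gripper_width: 29.0
```

Call:
jog_arm([
  {"linear": [0,0,0],"turn": [0,0,0],"gripper": -1},
  {"linear": [0,0,0],"turn": [0,0,0],"gripper": -1},
  {"linear": [0,0,0],"turn": [0,0,0],"gripper": -1},
  {"linear": [0,0,0],"turn": [0,0,0],"gripper": -1},
])

```text
clock: 22.65
ee_pos: [577.1, -17.8, 119.0]
eef_rot: [-0.001, 0.032, 0.999, 0.0]
wrist_force: [-1.3, 3.3, -16.0]
gripper_width: 29.2
```

Call:
jog_arm([
  {"linear": [0,0,0],"turn": [0,0,0],"gripper": -1},
  {"linear": [0,0,0],"turn": [0,0,0],"gripper": -1},
  {"linear": [0,0,0],"turn": [0,0,0],"gripper": -1},
  {"linear": [0,0,0],"turn": [0,0,0],"gripper": -1},
  {"linear": [0,0,0],"turn": [0,0,0],"gripper": -1},
  {"linear": [0,0,0],"turn": [0,0,0],"gripper": -1},
])

```text
clock: 23.25
ee_pos: [577.2, -17.8, 119.0]
eef_rot: [-0.001, 0.032, 0.999, 0.0]
wrist_force: [-2.2, 2.1, -13.7]
gripper_width: 29.3
```

The pull held at 14–16 N for over a second without slip. I'll ease off in steps.

Call:
jog_arm([
  {"linear": [0,0,-0.05],"turn": [0,0,0],"gripper": -1},
  {"linear": [0,0,-0.04],"turn": [0,0,0],"gripper": -1},
  {"linear": [0,0,0],"turn": [0,0,0],"gripper": -1},
  {"linear": [0,0,0],"turn": [0,0,0],"gripper": -1},
])

```text
clock: 23.65
ee_pos: [577.3, -17.8, 118.4]
eef_rot: [-0.0, 0.032, 0.999, 0.0]
wrist_force: [-3.1, 2.7, -9.5]
gripper_width: 28.9
```

Call:
jog_arm([
  {"linear": [0,0,-0.04],"turn": [0,0,0],"gripper": -1},
  {"linear": [0,0,0],"turn": [0,0,0],"gripper": -1},
  {"linear": [0,0,0],"turn": [0,0,0],"gripper": -1},
])

```text
clock: 23.95
ee_pos: [577.4, -17.8, 118.1]
eef_rot: [-0.0, 0.032, 0.999, 0.0]
wrist_force: [-5.7, 2.5, -7.0]
gripper_width: 29.4
```

Call:
jog_arm([
  {"linear": [-0.03,0,-0.04],"turn": [0,0,0],"gripper": -1},
  {"linear": [-0.03,0,0],"turn": [0,0,0],"gripper": -1},
  {"linear": [0,0,0],"turn": [0,0,0],"gripper": -1},
])

```text
clock: 24.25
ee_pos: [577.3, -17.8, 117.9]
eef_rot: [0.0, 0.032, 0.999, 0.0]
wrist_force: [-3.4, 1.8, -5.0]
gripper_width: 29.2
```

Call:
jog_arm([
  {"linear": [0,0,-0.03],"turn": [0,0,0],"gripper": -1},
  {"linear": [0,0,0],"turn": [0,0,0],"gripper": -1},
  {"linear": [0,0,0],"turn": [0,0,0],"gripper": -1},
])

```text
clock: 24.55
ee_pos: [577.3, -17.8, 117.6]
eef_rot: [0.0, 0.032, 0.999, 0.0]
wrist_force: [-3.5, 2.2, -0.8]
gripper_width: 29.1
```

Call:
jog_arm([
  {"linear": [-0.02,0.01,-0.01],"turn": [0,0,0],"gripper": -1},
  {"linear": [0,0,0],"turn": [0,0,0],"gripper": -1},
  {"linear": [0,0,0],"turn": [0,0,0],"gripper": -0.2},
  {"linear": [0,0,0],"turn": [0,0,0],"gripper": 0},
  {"linear": [0,0,0],"turn": [0,0,0],"gripper": 0.5},
  {"linear": [0,0,0],"turn": [0,0,0],"gripper": 1},
  {"linear": [0,0,0],"turn": [0,0,0],"gripper": 1},
  {"linear": [0,0,0],"turn": [0,0,0],"gripper": 1},
  {"linear": [0,0,0],"turn": [0,0,0],"gripper": 1},
])

```text
clock: 25.45
ee_pos: [576.5, -17.7, 116.9]
eef_rot: [-0.001, 0.032, 0.999, 0.0]
wrist_force: [-1.2, 0.2, -0.1]
gripper_width: 85.4
```

Call:
jog_arm([
  {"linear": [0,0,2],"turn": [0,0,0],"gripper": 1},
  {"linear": [0,0,3],"turn": [0,0,0],"gripper": 1},
  {"linear": [0,0,3],"turn": [0,0,0],"gripper": 1},
  {"linear": [0,0,3],"turn": [0,0,0],"gripper": 1},
  {"linear": [0,0,2],"turn": [0,0,0],"gripper": 1},
  {"linear": [-2,0,0],"turn": [0,0,0],"gripper": 1},
  {"linear": [-2,0,0],"turn": [0,0,0],"gripper": 1},
  {"linear": [0,0,0],"turn": [0,0,0],"gripper": 1},
  {"linear": [0,0,0],"turn": [0,0,0],"gripper": 1},
])

```text
clock: 26.35
ee_pos: [536.8, -17.7, 247.2]
eef_rot: [-0.0, 0.032, 0.999, 0.0]
wrist_force: [0.3, 0.4, -0.3]
gripper_width: 85.5
```

```bash
python3 look.py w11.png; python3 - <<'E'
from h import *
for n in ['scene','side']:
  c=snap(n,n+'11.png')
  for t in ['bar_end','hook_grip','hook','jar','slate','gauge','nailbar']: print(n,t,[(np.array(d['xyz']),round(d['conf'],2)) for d in finder.spot_point(n,t)[:1]])
u=proj(c,[560,-20,90]).astype(int);S=c['pixels'][u[1]-60:u[1]+60,u[0]-80:u[0]+80,::-1]
a=cv2.imread('pics/w11.png')
cv2.imwrite('pics/c11.png',np.hstack([cv2.resize(a,(480,300)),cv2.resize(S,(320,300),interpolation=2)]))
E
```

```text
t 26.35 tcp [536.8 -17.7 247.2] F [ 0.3  0.4 -0.3] M [-0. -0. -0.] w 85.5
[[-0.998, 0.063, -0.0], [0.063, 0.998, 0.0], [0.0, 0.0, -1.0]]
campos [465.6 -13.  390.9]
vise [(array([580.5, -21.9,  -1.7]), 0.97, array([313.2, 206.9]))]
bar_end [(array([485.8, -56.4,  22.2]), 0.79, array([273.8, 127.2]))]
bar_pivot [(array([487.9, -20.3,  46.2]), 0.93, array([308.6, 128.6]))]
hook [(array([578.6, -20.2,  67.3]), 0.86, array([314.5, 224.8]))]
hook_grip [(array([570.7, -16.3, 131.7]), 0.83, array([318.8, 242. ]))]
scene bar_end [(array([486.3, -58. ,  26.6]), 0.69)]
scene hook_grip [(array([580.2, -17.8, 134.8]), 0.67)]
scene hook [(array([581.9, -20.2,  66.1]), 0.96)]
scene jar [(array([ 721.8, -107.5,   -0.2]), 0.69)]
scene slate [(array([559.5, 149.6,  -1.6]), 0.68)]
scene gauge [(array([736.3,  30.8,  -2.7]), 0.55)]
scene nailbar [(array([ 519.8, -203.1,   -0.3]), 0.59)]
side bar_end [(array([734.8,  33.1,   1.4]), 0.74)]
side hook_grip [(array([578.1, -19.5, 138.1]), 0.95)]
side hook [(array([581.2, -19.8,  60.4]), 0.68)]
side jar [(array([ 723.9, -107.1,   -1.7]), 0.74)]
side slate [(array([557.4, 152.7,   2. ]), 0.69)]
side gauge [(array([736.8,  34.5,   2.6]), 0.64)]
side nailbar [(array([ 519.3, -202. ,   -1.2]), 0.77)]
```

View pics/c11.png

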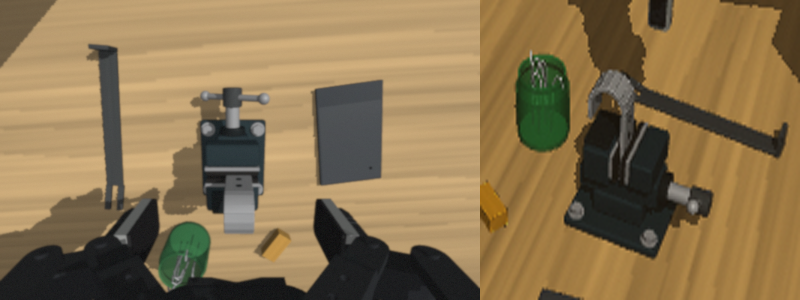

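The hook stands upright in the jaws (side crop, about (612,110)), the handle end is still down, and the other things are where they were. I'll hand in.

```bash
python3 -c "
from h import *
print(manip.close_job())"
```

```text
the job is handed in; nothing more can be done
None
```

The vise is tight and the hook held a pull of about 15 N. I let go and left it standing where it was, and handed the job in at about 26 s.

- **Handle:** I pressed the right-hand end down until it came up solid about 34° below level. The last reading was 19 N vertical (about 20 N in total), above the 12–15 N that counts as tight but well under 30. It was still down in the last pictures.
- **Pull:** I gripped the shank at 29.6 mm. Before settling, the pull crept up to 16.8–19.5 N for about a second, close to the 20 N limit. I reduced it and held 13.7–16 N for a little over a second, with no slip seen. The readings came only at the end of each move and jitter by about 1 N, so I cannot rule out a brief touch above 20 N.
- **Corrections on the way:**
  - My first press was sliding off the ball, so I lifted and pressed again further in.
  - Joint 6 had run to its upper limit, so I turned the gripper half a turn before taking the hook.
- **Last checks:** The hook, slate, gauge block, nail bar and jar were within about 4 mm of where they were first found, which is the networks' accuracy. The robot was clear and touching nothing. The one disagreement was a side-camera report of the bar end that was really the gauge block; the other two cameras put the bar end correctly at about 22–27 mm high.

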